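Make up the chutney tray on a halted serving belt

TASK

Halt the serving belt by pressing its mushroom stop button fully down and letting it spring back. Then stand every lidded chutney pot upright in the middle of a round place marked on the tray, one pot to a place, and push the stopper fully home in the mouth of the copper carafe, which stays upright. Only when all of that is done, release the belt by twisting the mushroom head clockwise (seen from above) to its stop; leave the cup, the bowl and the pepper mill alone.

Things in the scene. Friction and masses are not known exactly. Their poses are not given: they have to be found in the camera images.
- tray: Brown wooden tray fixed on a low serving belt (190 x 325 mm), outside 166 x 290 mm, long along its y. Origin under its centre at table height, z up. Floor 28 mm above the table; rim 5 mm thick, 8 mm above the floor. Six round places 60 mm across are printed on it: x = -40, +40 mm by y = -80, 0, +80 mm. Tray and pots' mat swap sides between starts.
- spot0 (a point): Centre of a printed round place on the tray's floor, at tray x = -40, y = -80 mm; axes as the tray's.
- spot1 (a point): Centre of a printed round place on the tray's floor, at tray x = -40, y = 0 mm; axes as the tray's.
- spot2 (a point): Centre of a printed round place on the tray's floor, at tray x = -40, y = 80 mm; axes as the tray's.
- spot3 (a point): Centre of a printed round place on the tray's floor, at tray x = 40, y = -80 mm; axes as the tray's.
- spot4 (a point): Centre of a printed round place on the tray's floor, at tray x = 40, y = 0 mm; axes as the tray's.
- spot5 (a point): Centre of a printed round place on the tray's floor, at tray x = 40, y = 80 mm; axes as the tray's.
- pot0: Lidded round steel chutney pot, 46 mm across with straight sides and 34 mm tall, plus a small lid knob (14 mm across) up to 43 mm; 60 to 130 g. Origin at the centre of its underside, z up. At the start on a fixed grey mat (200 x 280 mm, 3 mm thick) on the other side from the tray, in two loose rows about 88 mm apart; four to six pots are there, the others are absent.
- pot1: Lidded round steel chutney pot, 46 mm across with straight sides and 34 mm tall, plus a small lid knob (14 mm across) up to 43 mm; 60 to 130 g. Origin at the centre of its underside, z up. At the start on a fixed grey mat (200 x 280 mm, 3 mm thick) on the other side from the tray, in two loose rows about 88 mm apart; four to six pots are there, the others are absent.
- pot2: Lidded round steel chutney pot, 46 mm across with straight sides and 34 mm tall, plus a small lid knob (14 mm across) up to 43 mm; 60 to 130 g. Origin at the centre of its underside, z up. At the start on a fixed grey mat (200 x 280 mm, 3 mm thick) on the other side from the tray, in two loose rows about 88 mm apart; four to six pots are there, the others are absent.
- pot3: Lidded round steel chutney pot, 46 mm across with straight sides and 34 mm tall, plus a small lid knob (14 mm across) up to 43 mm; 60 to 130 g. Origin at the centre of its underside, z up. At the start on a fixed grey mat (200 x 280 mm, 3 mm thick) on the other side from the tray, in two loose rows about 88 mm apart; four to six pots are there, the others are absent.
- pot4: Lidded round steel chutney pot, 46 mm across with straight sides and 34 mm tall, plus a small lid knob (14 mm across) up to 43 mm; 60 to 130 g. Origin at the centre of its underside, z up. At the start on a fixed grey mat (200 x 280 mm, 3 mm thick) on the other side from the tray, in two loose rows about 88 mm apart; four to six pots are there, the others are absent.
- pot5: Lidded round steel chutney pot, 46 mm across with straight sides and 34 mm tall, plus a small lid knob (14 mm across) up to 43 mm; 60 to 130 g. Origin at the centre of its underside, z up. At the start on a fixed grey mat (200 x 280 mm, 3 mm thick) on the other side from the tray, in two loose rows about 88 mm apart; four to six pots are there, the others are absent.
- carafe: Copper carafe, loose, 0.5 to 0.75 kg, 68 mm across at the belly and 115 mm tall with a straight neck of 36 mm outside diameter from 80 to 115 mm. The bore is 28 mm wide, straight, 35 mm deep, without chamfer. Origin at the centre of its underside, z up.
- mouth (a point): Centre of the carafe's mouth, level with its rim, 115 mm above its underside.
- stopper: Stopper, 60 g: tapered cork plug 28 mm long, 19 mm across at the tip, 26 mm at the top; then a steel collar 36 mm across (28 to 34 mm from the tip), then a straight round steel grip 22 mm across (34 to 66 mm from the tip). Origin at the centre of the plug's tip, z towards the grip. Seated, the collar lies on the carafe's rim. At the start it hangs upright by its collar in the rest.
- collar (a point): Centre of the underside of the stopper's collar, 28 mm above the plug's tip.
- rest: Small fixed steel holder for the stopper, shaped like an egg cup, 45 mm tall, 40 mm across at the top and 52 mm at the foot, bore 32 mm. Origin at the centre of its underside.
- stop_top (a point): Top centre of the red mushroom head of the belt's stop, 80 mm above the table when up. Head round, 40 mm across, 25 mm tall, sides straight 3 to 19 mm above its underside, on an 18 mm stem; underside 15 mm above a fixed grey box 75 x 75 x 40 mm. A white bar on top shows its angle. Carafe, rest and this box swap places from start to start.
- stop_push (a joint): How far the button is pressed, in m: 0 up, 0.006 fully down. A spring returns it; fully down takes about 5 N.
- stop_head (a joint): How far the mushroom head is twisted clockwise seen from above, in rad: up to 0.1 at the start, its end stop at 1.2. Light friction (0.04 N m) leaves it where it is turned; no spring.
- cup: Bystander: small open steel cup, 54 mm across, 32 mm tall, loose, between mat and tray. Origin at the centre of its underside.
- handi: Bystander: copper serving bowl with two steel handles, 116 mm across, about 65 mm tall, loose. Origin at the centre of its underside.
- mill: Bystander: wooden pepper mill, 52 mm across, 115 mm tall, loose. Origin at the centre of its underside.
Not all that is in view belongs to the job. What is shaped like the pot2 but blue or green is not meant.

How it is judged:
By the outcome, as a careful person would: the job done as asked, in the order asked, and still so for the second after the job is handed in, with the robot touching nothing.
Of pot0, pot1, pot2, pot3, pot4, pot5 only 4 to 6 are there at a start; the rules pass over those that are not, and their reading is None.
At some moment in a run one of pot0, pot1, pot2, pot3, pot4, pot5 may be knocked a few centimetres aside while the robot is not near it.
It also fails if it takes over 210 s, if anything falls off the work surface, if the arm or the gripper's body presses on something with over 40 N, if the wrist force passes 120 N, or if a joint passes its speed limit or range.

ROBOT

A 6-joint arm with a two-finger parallel gripper is mounted at the origin on the work surface. World frame = base frame: x ahead of the robot, y to its left, z up, the work surface at z = 0. Lengths are in m, angles in rad, forces in N, time in s.
With the tool pointing down it reaches from about 0.3 to 0.75 m from the base axis. Payload 8.5 kg.
Tool frame: the origin (TCP) lies between the finger pads; the fingertips stand 8 mm ahead of it and the grasp point (between the pads) lies 11 mm behind it (manip.tcp_to_tips is the distance from the TCP to the fingertips, in m); z points along the fingers, y is the line along which they close (so a half turn about z gives the same grasp; the last joint's range is limited). The gripper opens to 85 mm and grips with 20 to 120 N. Pads are 22 mm wide; open, the fingers measure 114 mm over their backs; the gripper's body (76 mm by 85 mm) begins 54 mm behind the grasp point. The pads swing forward as they close: fully open they stand 13 mm farther back than shut.
Start: joints at [1.011, 0.381, 1.297, -0, 1.464, -0.215], TCP at [0.186, 0.518, 0.239] pointing down, gripper open.
Joint ranges: [-3.11, 3.11], [-0.89, 2.33], [0.22, 2.48], [-1.42, 4.56], [0.17, 2.85], [-2.88, 2.88]. Speed limits (rad/s): [2.39, 2.39, 3.14, 3.14, 3.14, 3.14].

INTERFACE

Orientations are given as a 3x3 rotation matrix whose columns are the frame's x, y, z axes.
In Python, from station import manip gives the robot as it stands.
- The arm moves only by the tool drive_tool, never from a script. Its argument "plan" is a list of rows, each a list of 3 entries, a list of its own where there are three numbers: the shift along the tool's x, y, z normalised to -1 to 1, where 1 is 0.2 m, then the turn, a rotation vector about the tool's x, y, z normalised to -1 to 1, where 1 is 45 degrees, then the opening, from 0 (shut) to 1 (fully open). In form: [[[dx, dy, dz], [rx, ry, rz], claw], ...]. A call has 1 to 10 rows; each row shifts and turns the commanded pose from where the row before left it, along the tool's axes as they then stand; what a row does not reach is not made up. A row lasts 1/10 s, in which the tool goes at most 50 mm and 8.59 degrees, less where a joint would pass 70% of its speed; a pose out of reach is approached as far as the arm can. A call with a number of a shift or a turn outside -1 to 1 is refused whole. A call with a gripper value outside its range is refused whole. The fingers move at their own pace and stop on an object; "grip_force" is the grip in N (left out, the last holds). Time passes only in rows, so rows that do not move let the fingers close. It gives the time, the measured TCP pose, the force, the opening and the grip force at its end, in the units of the state.
- manip.observe(): the state, without advancing time (a new reading comes with each control period).
- manip.grab_frame(name): name is "scene" or "top"; returns a dict with "image" (400x640x3 uint8, blue, green, red), "range_z" (400x640 float32, m along the optical axis (not along the pixel's ray), 0 where there is no reading), "camera_matrix" (3x3 intrinsics, pixels), "xyz" and "rotation" of the camera in the world. Camera axes: x right, y down, z forward; pixel columns grow to the right and rows downward; lengths in m; the calibration is good to about 2 mm. A picture is of the moment at which its call begins.
- manip.close_job(): hands the job in; it is judged then, once.
The state is a dict: "time": time; "joint_positions": joint angles; "qvel": joint speeds; "joint_torque": joint torques, N m; "tcp_pos": TCP position; "tool_rot": TCP orientation; "wrist_force": force on the tool from outside, world axes, zero at the start; "ft_torque": the same for the moment, N m; "width": finger opening in m; "gripper_force": force on a finger pad.
Only numpy, scipy, OpenCV 4.12 (cv2) and the standard library are available. Lean on these libraries where they do the work, as an engineer would, in place of code of your own. Each camera call takes 0.05 s, during which the arm holds its last target. There are 200 camera calls.

## Working session

There is one attempt and no reset: what is moved stays moved. The work goes in short steps, Python scripts to look and compute and a tool call to move; the robot and the scene stay as the last step left them, time stands still between calls to the robot, and variables do not carry over. Pictures are saved under pics/ and viewed, at most 14 in all, crops included, and the job is handed in when it is done.

Besides the shell and the picture viewer there is one more tool, called after "Call:" as a command line: name --argument value ..., lists and objects as JSON in quotes. drive_tool: Moves the arm, as the interface text tells. Scaled input: -1 to 1 covers 0.2 m each way for a shift and 45 degrees each way for a turn. Its arguments: {"type":"object","properties":{"plan":{"type":"array"},"grip_force":{"type":"number"}},"required":["plan"]}

```bash
ls; mkdir -p pics
python3 - <<'E'
from station import manip
import cv2,numpy as np
print(manip.observe())
for n in("scene","top"):
    f=manip.grab_frame(n); cv2.imwrite(f"pics/{n}0.png",f["image"]); np.savez(f"{n}0.npz",**f)
    print(n,f["camera_matrix"],f["xyz"],f["rotation"],(f["range_z"]>0).mean())
E
```

```text
pics
{'time': 0.0, 'joint_positions': array([ 1.01070160e+00,  3.81208916e-01,  1.29827632e+00, -4.11262970e-06,
        1.46357904e+00, -2.15302781e-01]), 'qvel': array([-0.00147214,  0.0009811 , -0.00017449, -0.00034821, -0.00028674,
       -0.00059017]), 'joint_torque': array([-7.53441827e-05, -4.48471642e+01, -2.31276405e+01, -1.96437172e-04,
        4.81726442e-03, -7.45991343e-06]), 'tcp_pos': array([0.18575189, 0.5173842 , 0.23869958]), 'tool_rot': array([[-9.41145826e-01,  3.37999894e-01, -7.78359436e-04],
       [ 3.38000648e-01,  9.41145048e-01, -1.24893800e-03],
       [ 3.10408216e-04, -1.43851878e-03, -9.99998917e-01]]), 'wrist_force': array([-0.75993062, -0.17206847,  0.13643244]), 'ft_torque': array([-0.00277599,  0.00895853,  0.0140015 ]), 'gripper_force': 0.0, 'width': 0.08522230271696687}
scene [[421.34824164   0.         325.31649612]
 [  0.         421.34824164 196.34772168]
 [  0.           0.           1.        ]] [1.32280283 0.28079769 0.91327801] [[-0.27030364  0.66813086 -0.69320783]
 [ 0.96271134  0.17928038 -0.2025967 ]
 [-0.01108254 -0.72212166 -0.69167729]] 0.996015625
top [[405.48874676   0.         322.1821446 ]
 [  0.         405.48874676 196.8125753 ]
 [  0.           0.           1.        ]] [0.35188705 0.03234191 1.15847061] [[ 3.07606697e-03 -9.91932749e-01  1.26727895e-01]
 [-9.99650537e-01  2.77096553e-04  2.64334317e-02]
 [-2.62553024e-02 -1.26764919e-01 -9.91585253e-01]] 0.9959375
```

View pics/scene0.png

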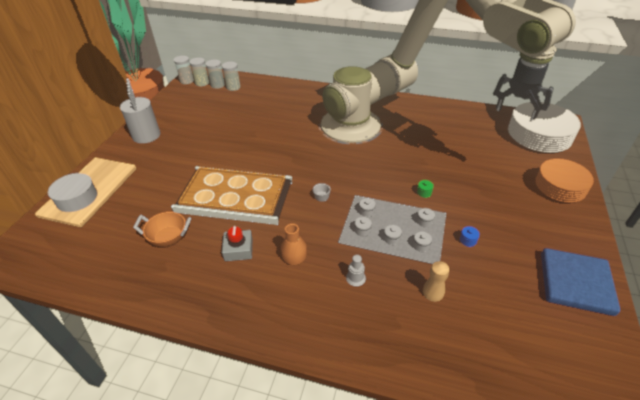

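View pics/top0.png

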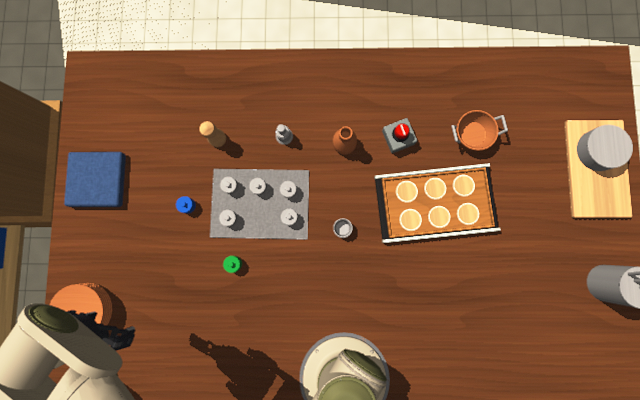

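Five steel pots stand on the mat (top view: (228,185), (257,186), (288,189), (228,217), (289,217)). The stop is at (401,132), carafe at (346,134), stopper in its rest at (284,134), and the tray is centred near (437,203). Next I measure them in both views.

```bash
cat > h.py <<'E'
import numpy as np,cv2
from station import manip
def grab(n):
    f=manip.grab_frame(n); f["P"]=cloud(f); return f
def load(n):
    f=dict(np.load(n)); f["P"]=cloud(f); return f
def cloud(f):
    K=f["camera_matrix"]; v,u=np.mgrid[:400,:640]; z=f["range_z"]
    p=np.stack([(u-K[0,2])/K[0,0]*z,(v-K[1,2])/K[1,1]*z,z],-1)
    return p@f["rotation"].T+f["xyz"]
def blobs(f,zlo,zhi,box,minpx=15,mask=None):
    "components in a height band: (x,y centre of enclosing circle, r, median z, n, mean xy, hull-fit)"
    P=f["P"]; m=(P[...,2]>zlo)&(P[...,2]<zhi)&(P[...,0]>box[0])&(P[...,0]<box[1])&(P[...,1]>box[2])&(P[...,1]<box[3])&(f["range_z"]>0)
    if mask is not None: m&=mask
    n,l,s,c=cv2.connectedComponentsWithStats(m.astype(np.uint8),connectivity=8)
    out=[]
    for i in range(1,n):
        if s[i,4]<minpx: continue
        q=P[l==i]; (x,y),r=cv2.minEnclosingCircle((q[:,:2]*1000).astype(np.float32))
        out.append([x,y,r,np.median(q[:,2])*1000,np.percentile(q[:,2],95)*1000,s[i,4],*(q[:,:2].mean(0)*1000),*c[i]])
    return np.array(out)
E
python3 - <<'E'
from h import *
np.set_printoptions(precision=1,suppress=True,linewidth=150)
for n in("scene","top"):
    f=load(n+"0.npz"); P=f["P"]; print(n)
    m=(abs(P[...,0]-.35)<.1)&(abs(P[...,1]-.12)<.05); print("table z",np.percentile(P[m][:,2]*1000,[5,50,95]))
    print("pots lid\n",blobs(f,.031,.05,[.3,.55,.05,.4]))
    print("knobs\n",blobs(f,.0425,.05,[.3,.55,.05,.4],4))
    print("tall\n",blobs(f,.06,.14,[.45,.65,-.4,.4]))
    print("stopper/carafe top\n",blobs(f,.105,.13,[.45,.65,-.1,.1],5)); print(blobs(f,.068,.1,[.45,.65,-.1,.2],5))
    print("rest level\n",blobs(f,.03,.1,[.45,.65,-.1,.2],5))
    hs=cv2.cvtColor(f["image"],cv2.COLOR_BGR2HSV)
    red=((hs[...,0]<5)|(hs[...,0]>174))&(hs[...,1]>180)&(hs[...,2]>90)
    print("red",blobs(f,.03,.1,[.4,.65,-.3,.1],5,red))
    cre=(hs[...,0]>8)&(hs[...,0]<30)&(hs[...,1]<150)&(hs[...,2]>170)
    print("spots",blobs(f,.02,.04,[.25,.55,-.4,0],30,cre))
E
```

```text
scene
table z [-3.6 -0.2 35.4]
pots lid
 [[310.6 308.9  23.5  33.4  42.   91.  315.7 308.9 425.5 185.6]
 [442.  154.8  26.2  35.8  44.4 149.  444.3 152.7 367.4 204.3]
 [438.1 323.   24.6  36.3  44.2 160.  441.  323.9 426.3 214.3]
 [519.6 155.6  24.6  36.2  44.4 173.  521.7 156.5 363.1 223.2]
 [528.3 242.2  24.7  36.1  45.9 178.  530.5 242.2 392.9 231.3]
 [531.7 323.9  23.9  36.   44.9 169.  532.2 324.8 423.1 237.8]]
knobs
 [[440.6 151.9   6.5  44.8  46.8  13.  441.3 151.7 367.4 201.4]
 [437.4 324.    6.2  44.7  46.6  13.  438.3 324.1 426.8 211.7]
 [519.3 153.9   7.   44.6  47.8  16.  519.5 155.1 363.  220.5]
 [529.3 241.    6.4  46.   47.6  18.  529.  241.2 393.  228.7]
 [532.3 324.3   7.1  44.9  47.2  18.  532.6 324.  423.2 235.8]]
tall
 [[647.9  -3.3  13.  103.  115.2  67.  644.9  -6.9 292.5 227.7]]
stopper/carafe top
 [[647.2  -2.9  12.7 111.4 115.7  30.  644.7  -5.8 292.8 225.5]]
[[646.2  -7.1   9.3  92.4  98.4  25.  645.1  -8.7 292.1 230.2]]
rest level
 [[451.5 153.2  20.8  35.5  38.2  51.  457.5 152.8 366.5 207.6]
 [519.6 155.6  24.6  36.2  44.4 180.  522.2 156.5 363.1 223.4]
 
[... 1553 characters left out ...]
.   75.6  95.4  74.  642.   -1.3 345.2 141.6]]
rest level
 [[646.3  -2.   31.4  59.2  87.8 232.  637.3  -1.1 344.9 144.9]
 [519.1 158.8  23.6  36.9  45.7 210.  518.8 158.7 287.8 188.5]
 [453.1 155.   19.5  36.4  40.2  54.  456.2 154.6 289.  210.8]]
red []
spots [[ 521.2 -252.9   32.3   27.8   31.4  384.   520.2 -253.   434.9  188.4]
 [ 529.8 -332.8   32.5   27.7   31.2  352.   526.2 -332.3  463.4  186.2]
 [ 512.4 -173.    32.2   27.8   31.3  390.   512.7 -173.2  406.3  191. ]
 [ 450.  -341.4   32.5   27.4   30.9  400.   450.  -341.1  467.7  213.4]
 [ 441.3 -261.4   32.3   27.8   31.3  395.   441.6 -261.8  439.   216.4]
 [ 432.6 -181.6   32.1   27.7   31.3  388.   432.7 -181.7  410.   219.6]]
```

```bash
python3 - <<'E'
from h import *
np.set_printoptions(precision=1,suppress=True,linewidth=150)
B=[.55,.8,-.4,.4]
for n in("scene","top"):
    f=load(n+"0.npz"); print(n)
    print("carafe rim\n",blobs(f,.109,.13,[.55,.75,-.1,.1],5)); 
    print("neck\n",blobs(f,.085,.13,[.55,.75,-.1,.1],5))
    print("stopper grip top\n",blobs(f,.079,.1,[.55,.75,.1,.25],4),blobs(f,.06,.1,[.55,.75,.1,.25],4))
    print("collar+\n",blobs(f,.044,.1,[.55,.75,.1,.25],4),blobs(f,.005,.1,[.55,.75,.1,.25],4))
    print("stop\n",blobs(f,.072,.1,[.55,.75,-.25,-.06],5))
    print("head\n",blobs(f,.056,.1,[.55,.75,-.25,-.06],5)); print("box\n",blobs(f,.034,.1,[.55,.75,-.25,-.06],5))
    print("handi/mill\n",blobs(f,.02,.2,[.5,.8,-.45,-.27],50),blobs(f,.02,.2,[.5,.8,.26,.5],50))
    print("cup\n",blobs(f,.01,.1,[.3,.5,-.05,.1],20))
E
python3 - <<'E'
import cv2,numpy as np
a=cv2.imread('pics/top0.png')[100:160,260:430]; b=cv2.imread('pics/scene0.png')[215:285,210:380]
a=cv2.resize(a,None,fx=4,fy=4,interpolation=2);b=cv2.resize(b,None,fx=4,fy=4,interpolation=2)
cv2.imwrite('pics/crop1.png',np.vstack([a,b]))
E
```

```text
scene
carafe rim
 [[657.8  -4.4  18.1 113.2 115.8  70.  658.4  -3.7 291.7 229. ]]
neck
 [[658.8  -3.6  19.  103.1 115.1 215.  660.2  -3.5 291.8 232.2]]
stopper grip top
 [[682.4 172.3  12.2  81.8  84.8  56.  683.1 172.5 356.9 258.6]] [[682.4 172.3  12.2  80.3  84.5  89.  685.4 172.9 356.8 260.4]]
collar+
 [[683.8 172.6  19.7  56.3  82.7 197.  687.2 173.2 356.5 264.7]] [[551.6 246.2   2.9  30.8  36.6   5.  551.5 246.3 393.  238.6]
 [556.9 149.3   4.3   5.9   6.5   4.  556.8 150.  357.8 239. ]
 [550.1 242.4   5.2  10.5  15.8   5.  550.5 242.6 391.  242.8]
 [685.4 171.   22.3  46.6  82.2 361.  691.3 173.9 356.1 270.2]]
stop
 [[ 677.7 -160.9   19.1   77.9   80.9  130.   679.  -159.5  234.3  232.1]]
head
 [[ 676.3 -160.7   20.7   76.3   80.5  194.   681.7 -157.5  234.8  234. ]]
box
 [[ 560.2 -230.1   16.5   35.4   36.9   14.   560.4 -230.   231.5  207.6]
 [ 560.2 -199.7    5.9   36.    38.4    6.   558.3 -199.4  241.3  208.8]
 [ 556.  -179.3    6.9   35.6   36.8    5.   554.  -180.3  248.   209.2]
 [ 675.6 -161.4   50.2   40.9   79.3  650.   684.4 -155.6  236.4  240.7]]
handi/mill
 [[ 543
[... 872 characters left out ...]
1.9  154.   675.  -157.9  402.5  129.6]]
head
 [[ 675.7 -157.8   20.1   77.    81.5  183.   673.5 -156.5  402.   130.4]]
box
 [[ 677.1 -158.9   50.6   40.5   79.7  679.   672.  -155.7  400.1  133.6]
 [ 558.1 -209.5   38.1   36.2   38.5   41.   558.1 -211.5  420.2  174.5]
 [ 551.8 -163.6    2.9   35.5   37.6    5.   552.3 -164.1  403.2  176.6]]
handi/mill
 [[ 684.8 -372.2   75.9   41.4   63.   691.   692.3 -383.9  480.9  127.2]
 [ 544.5 -341.7   81.6   27.1   34.6 1445.   541.9 -339.6  465.7  180.7]] [[672.8 371.5  24.8  93.8 112.  393.  668.6 366.6 211.8 132.6]
 [532.  327.6  23.7  36.6  44.5 229.  530.8 326.  228.7 184.3]]
cup
 [[410.9   5.3  26.5  28.4  33.8 125.  412.8   4.2 343.  226.7]]
```

View pics/crop1.png

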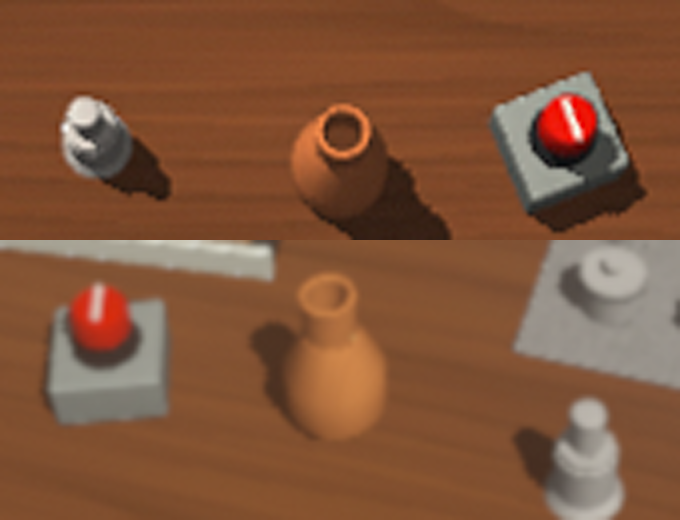

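The crop shows the white bar on the head pointing nearly along world x, the open carafe mouth, and the stopper standing upright in its rest. Averaged over both views: stop (676.5,-159,80), mouth (657.5,-3,115), stopper (682,174,83 top). First I square the tool to the world axes, shut the fingers and move towards the stop.

Call:
drive_tool --plan '[[[0,0,0],[0,0,-0.1463],0],[[0,0,0],[0,0,-0.1463],0],[[0,0,0],[0,0,-0.1463],0],[[-0.12,-0.17,0],[0,0,0],0],[[-0.12,-0.17,0],[0,0,0],0],[[-0.12,-0.17,0],[0,0,0],0],[[-0.12,-0.17,0],[0,0,0],0],[[-0.12,-0.17,0],[0,0,0],0],[[-0.12,-0.17,0],[0,0,0],0],[[-0.12,-0.17,0],[0,0,0],0]]'

```text
time: 1.1
tcp_pos: [0.3544, 0.2781, 0.2392]
tool_rot: [[-1.0, -0.0, -0.0], [-0.0, 1.0, -0.0], [0.0, -0.0, -1.0]]
wrist_force: [-0.5, 1.6, -0.2]
width: -0.0002
gripper_force: 0.0
```

Call:
drive_tool --plan '[[[-0.12,-0.17,0],[0,0,0],0],[[-0.12,-0.17,0],[0,0,0],0],[[-0.12,-0.17,0],[0,0,0],0],[[-0.12,-0.17,0],[0,0,0],0],[[-0.12,-0.17,0],[0,0,0],0],[[-0.12,-0.17,0],[0,0,0],0],[[-0.12,-0.17,0],[0,0,0],0],[[-0.12,-0.17,0],[0,0,0],0],[[-0.12,-0.17,0],[0,0,0],0],[[0,0,0],[0,0,0],0]]'

```text
time: 2.1
tcp_pos: [0.5717, -0.0303, 0.238]
tool_rot: [[-1.0, 0.004, -0.001], [0.004, 1.0, -0.001], [0.001, -0.001, -1.0]]
wrist_force: [-0.6, 0.5, -0.1]
width: -0.0
gripper_force: 0.0
```

Call:
drive_tool --plan '[[[-0.131,-0.161,0],[0,0,0],0],[[-0.131,-0.161,0],[0,0,0],0],[[-0.131,-0.161,0],[0,0,0],0],[[-0.131,-0.161,0],[0,0,0],0],[[0,0,0.17],[0,0,0],0],[[0,0,0.17],[0,0,0],0],[[0,0,0.17],[0,0,0],0],[[0,0,0.17],[0,0,0],0],[[0,0,0],[0,0,0],0],[[0,0,0],[0,0,0],0]]'

```text
time: 3.1
tcp_pos: [0.6748, -0.1549, 0.1041]
tool_rot: [[-1.0, -0.0, -0.0], [-0.0, 1.0, 0.0], [0.0, 0.0, -1.0]]
wrist_force: [0.5, -0.2, -0.2]
width: -0.0002
gripper_force: 0.0
```

Run:
```python
from h import *
np.set_printoptions(precision=1,suppress=True,linewidth=150)
print(manip.observe()["tcp_pos"]*1000, manip.observe()["wrist_force"])
for n in("scene","top"):
    f=grab(n); np.savez(n+"1.npz",**{k:f[k] for k in f if k!="P"}); cv2.imwrite(f"pics/{n}1.png",f["image"])
    print(n, blobs(f,.085,.105,[.6,.75,-.25,-.08],5)); print(blobs(f,.085,.15,[.6,.75,-.25,-.08],5))
a=cv2.imread('pics/top1.png')[80:180,350:450]; b=cv2.imread('pics/scene1.png')[180:280,190:290]
cv2.imwrite('pics/crop2.png',np.hstack([cv2.resize(i,(400,400)) for i in(a,b)]))
```

```text
[ 674.8 -154.9  104.1] [ 0.5 -0.2 -0.2]
scene [[ 684.6 -153.2    8.   101.9  104.6   12.   685.1 -152.4  234.3  228.2]]
[[ 687.9 -156.2   34.5  132.7  149.1  187.   684.2 -153.6  232.3  220.3]]
top []
[]
```

View pics/crop2.png

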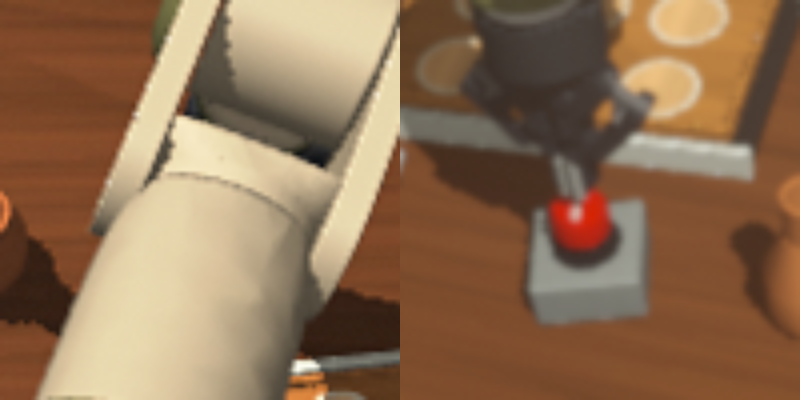

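The top view is blocked by the arm; the scene view shows the shut fingertips just over the red head. Now I press.

Call:
drive_tool --plan '[[[-0.008,-0.02,0.04],[0,0,0],0],[[0,0,0.04],[0,0,0],0],[[0,0,0.01],[0,0,0],0],[[0,0,0.01],[0,0,0],0],[[0,0,0.01],[0,0,0],0],[[0,0,0],[0,0,0],0]]'

```text
time: 3.8
tcp_pos: [0.6763, -0.1594, 0.082]
tool_rot: [[-1.0, 0.0, 0.001], [0.0, 1.0, -0.001], [-0.001, -0.001, -1.0]]
wrist_force: [-1.5, -0.4, 5.0]
width: 0.0003
gripper_force: 2.2
```

Call:
drive_tool --plan '[[[0,0,0.005],[0,0,0],0],[[0,0,0.005],[0,0,0],0],[[0,0,0],[0,0,0],0]]'

```text
time: 4.1
tcp_pos: [0.6764, -0.1595, 0.0815]
tool_rot: [[-1.0, 0.0, 0.002], [-0.0, 1.0, -0.001], [-0.002, -0.001, -1.0]]
wrist_force: [-4.3, -0.4, 12.7]
width: -0.0002
gripper_force: 6.4
```

The button bottomed out at 12.7 N. I back off and go to the nearest pot.

Call:
drive_tool --plan '[[[0,0,-0.2],[0,0,0],0.72],[[0,0,-0.2],[0,0,0],0.72],[[0,0,-0.2],[0,0,0],0.72],[[0,0,-0.2],[0,0,0],0.72],[[0.098,0.198,0],[0,0,0],0.72],[[0.098,0.198,0],[0,0,0],0.72],[[0.098,0.198,0],[0,0,0],0.72],[[0.098,0.198,0],[0,0,0],0.72],[[0.098,0.198,0],[0,0,0],0.72],[[0.098,0.198,0],[0,0,0],0.72]]'

```text
time: 5.1
tcp_pos: [0.5574, 0.08, 0.2392]
tool_rot: [[-1.0, 0.0, -0.0], [0.0, 1.0, 0.0], [0.0, 0.0, -1.0]]
wrist_force: [-0.4, 0.8, 0.3]
width: 0.0612
gripper_force: 0.0
```

Call:
drive_tool --plan '[[[0.098,0.198,0],[0,0,0],0.72],[[0.098,0.198,0],[0,0,0],0.72],[[0,0,0.2],[0,0,0],0.72],[[0,0,0.2],[0,0,0],0.72],[[0,0,0.2],[0,0,0],0.72],[[0,0,0.15],[0,0,0],0.72],[[0,0,0.1],[0,0,0],0.72],[[0,0,0],[0,0,0],0.72],[[0,0,0],[0,0,0],0.72]]'

```text
time: 6.0
tcp_pos: [0.5197, 0.1577, 0.0698]
tool_rot: [[-1.0, 0.0, 0.0], [0.0, 1.0, 0.0], [-0.0, 0.0, -1.0]]
wrist_force: [-0.2, -0.4, 1.4]
width: 0.0614
gripper_force: 0.0
```

Run:
```python
from h import *
np.set_printoptions(precision=1,suppress=True,linewidth=150)
s=manip.observe();print(s["tcp_pos"]*1000, s["width"])
for n in("scene","top"):
    f=grab(n); np.savez(n+"2.npz",**{k:f[k] for k in f if k!="P"}); cv2.imwrite(f"pics/{n}2.png",f["image"])
    print(n,"lid\n",blobs(f,.031,.05,[.4,.57,.05,.4]),"\nhead\n",blobs(f,.072,.1,[.6,.75,-.25,-.08],5))
a=cv2.imread('pics/top2.png')[130:250,200:340]; b=cv2.imread('pics/scene2.png')[150:270,310:450]
cv2.imwrite('pics/crop3.png',np.hstack([cv2.resize(i,(400,343)) for i in(a,b)]))
```

```text
[519.7 157.7  69.8] 0.061358644800039455
scene lid
 [[445.1 151.2  23.   36.   45.  108.  450.2 150.2 366.1 205.5]
 [438.5 323.   25.1  36.1  45.4 162.  440.8 324.  426.3 214.3]
 [520.6 155.6  24.1  36.4  45.4 174.  521.8 156.2 363.1 223.1]
 [528.7 241.2  24.8  36.2  44.7 182.  531.3 242.2 392.9 231.6]
 [532.4 323.7  24.4  36.2  44.6 191.  534.4 324.5 422.9 238.4]] 
head
 [[ 678.7 -160.1   20.5   78.1   81.5  136.   679.3 -159.5  234.2  232.1]]
top lid
 [[530.9 327.8  23.8  36.7  45.6 212.  531.2 327.2 228.2 184.2]
 [438.3 326.8  23.4  36.7  45.2 220.  437.8 326.1 227.5 217.2]] 
head
 [[ 675.8 -158.5   20.    78.    82.   154.   675.2 -157.7  402.5  129.5]]
```

View pics/crop3.png

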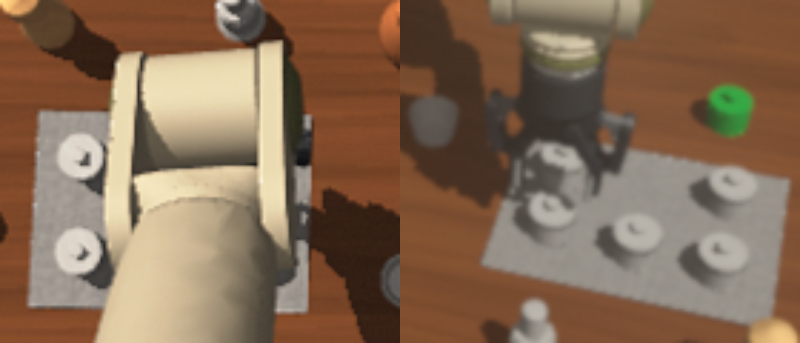

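The button is back up at 80 mm, and the fingers straddle pot C. I grasp and lift.

Call:
drive_tool --plan '[[[0,0,0.13],[0,0,0],0.72],[[0,0,0.13],[0,0,0],0.72],[[0,0,0],[0,0,0],0.72],[[0,0,0],[0,0,0],0.3],[[0,0,0],[0,0,0],0.3],[[0,0,0],[0,0,0],0.3],[[0,0,0],[0,0,0],0.3],[[0,0,-0.1],[0,0,0],0.3],[[0,0,-0.2],[0,0,0],0.3],[[0,0,-0.2],[0,0,0],0.3]]' --grip_force 30

```text
time: 7.1
tcp_pos: [0.5191, 0.1576, 0.1188]
tool_rot: [[-1.0, 0.0, -0.001], [0.0, 1.0, -0.0], [0.001, -0.0, -1.0]]
wrist_force: [1.0, 1.0, -1.6]
width: 0.0445
gripper_force: 31.0
```

Call:
drive_tool --plan '[[[0,-0.05,-0.15],[0,0,0],0.3],[[0.0045,-0.2,0],[0,0,0],0.3],[[0.0045,-0.2,0],[0,0,0],0.3],[[0.0045,-0.2,0],[0,0,0],0.3],[[0.0045,-0.2,0],[0,0,0],0.3],[[0.0045,-0.2,0],[0,0,0],0.3],[[0.0045,-0.2,0],[0,0,0],0.3],[[0.0045,-0.2,0],[0,0,0],0.3],[[0.0045,-0.2,0],[0,0,0],0.3],[[0,-0.0185,0],[0,0,0],0.3]]'

```text
time: 8.1
tcp_pos: [0.5121, -0.1801, 0.1478]
tool_rot: [[-1.0, 0.004, 0.001], [0.004, 1.0, -0.002], [-0.001, -0.002, -1.0]]
wrist_force: [-0.3, 0.1, -0.2]
width: 0.0445
gripper_force: 31.0
```

Call:
drive_tool --plan '[[[0,0,0.15],[0,0,0],0.3],[[0,0,0.2],[0,0,0],0.3],[[0,0,0.12],[0,0,0],0.3],[[0,0,0.03],[0,0,0],0.3],[[0,0,0],[0,0,0],0.3],[[0,0,0],[0,0,0],0.3]]'

```text
time: 8.7
tcp_pos: [0.513, -0.1762, 0.0488]
tool_rot: [[-1.0, -0.0, 0.002], [-0.0, 1.0, -0.001], [-0.002, -0.001, -1.0]]
wrist_force: [0.0, -0.5, -0.8]
width: 0.044
gripper_force: 31.1
```

Call:
drive_tool --plan '[[[0,0,0.02],[0,0,0],0.3],[[0,0,0.004],[0,0,0],0.3],[[0,0,0],[0,0,0],0.5],[[0,0,0],[0,0,0],0.72],[[0,0,0],[0,0,0],0.72],[[0,0,0],[0,0,0],0.72],[[0,0,-0.1],[0,0,0],0.72],[[0,0,-0.2],[0,0,0],0.72],[[0,0,-0.2],[0,0,0],0.72]]'

```text
time: 9.6
tcp_pos: [0.5118, -0.1759, 0.1433]
tool_rot: [[-1.0, 0.0, -0.002], [0.0, 1.0, 0.001], [0.002, 0.001, -1.0]]
wrist_force: [0.7, -0.4, 0.2]
width: 0.0614
gripper_force: 0.0
```

Call:
drive_tool --plan '[[[-0.0078,0.2095,0],[0,0,0],0.72],[[-0.0078,0.2095,0],[0,0,0],0.72],[[-0.0078,0.2095,0],[0,0,0],0.72],[[-0.0078,0.2095,0],[0,0,0],0.72],[[-0.0078,0.2095,0],[0,0,0],0.72],[[-0.0078,0.2095,0],[0,0,0],0.72],[[-0.0078,0.2095,0],[0,0,0],0.72],[[-0.0078,0.2095,0],[0,0,0],0.72],[[-0.0078,0.2095,0],[0,0,0],0.72],[[-0.0078,0.2095,0],[0,0,0],0.72]]'

```text
time: 10.6
tcp_pos: [0.5276, 0.2446, 0.1425]
tool_rot: [[-1.0, 0.0, -0.0], [0.0, 1.0, -0.0], [0.0, -0.0, -1.0]]
wrist_force: [0.6, 0.8, -0.6]
width: 0.0613
gripper_force: 0.0
```

```bash
cat > look.py <<'E'
from h import *
import sys
np.set_printoptions(precision=1,suppress=True,linewidth=150)
s=manip.observe();print(s["time"],s["tcp_pos"]*1000, s["width"])
for n in sys.argv[1:] or("scene","top"):
    f=grab(n)
    hs=cv2.cvtColor(f["image"],cv2.COLOR_BGR2HSV)
    gr=(hs[...,1]<60)
    print(n,"mat lids\n",blobs(f,.031,.05,[.38,.6,.05,.4])[:,:6],"\ntray lids\n",blobs(f,.05,.08,[.38,.58,-.4,-.1])[:,:6])
    print("tray knobs\n",blobs(f,.068,.08,[.38,.58,-.4,-.1],4))
    np.savez(n+"_last.npz",**{k:f[k] for k in f if k!="P"}); cv2.imwrite(f"pics/{n}_last.png",f["image"])
E
python3 look.py
```

```text
10.6 [527.6 244.6 142.5] 0.06128730344384583
scene mat lids
 [[442.4 153.   25.1  36.4  44.1 148. ]
 [437.7 323.5  24.5  36.6  44.5 160. ]
 [528.5 242.2  24.8  36.4  45.8 179. ]
 [530.5 325.8  25.   36.2  44.  189. ]] 
tray lids
 [[ 513.4 -176.6   24.9   61.3   69.1  170. ]]
tray knobs
 [[ 512.6 -177.1    7.6   69.6   72.6   13.   513.5 -177.1  252.8  191.6]]
top mat lids
 [[532.5 335.9  14.8  37.6  47.7  40. ]
 [524.9 230.5  16.2  36.6  39.7  51. ]
 [441.1 154.8  23.2  36.4  44.5 216. ]] 
tray lids
 [[ 512.2 -174.1   23.2   61.5   69.3  235. ]]
tray knobs
 [[ 512.6 -174.2    6.3   70.6   72.9   16.   513.6 -173.8  409.4  188.4]]
```

Placement is within about 1 mm of the place's centre. That also calibrates the views: the top one reads about 2 mm high in y. Now pot B to the middle far place.

Call:
drive_tool --plan '[[[0,-0.004,0.2],[0,0,0],0.72],[[0,0,0.2],[0,0,0],0.72],[[0,0,0.2],[0,0,0],0.72],[[0,0,0.022],[0,0,0],0.72],[[0,0,0],[0,0,0],0.72],[[0,0,0],[0,0,0],0.3],[[0,0,0],[0,0,0],0.3],[[0,0,0],[0,0,0],0.3],[[0,0,0],[0,0,0],0.3],[[0,0,-0.1],[0,0,0],0.3]]'

```text
time: 11.7
tcp_pos: [0.5272, 0.2418, 0.0379]
tool_rot: [[-1.0, 0.0, -0.002], [0.0, 1.0, -0.0], [0.002, -0.0, -1.0]]
wrist_force: [-0.4, 1.2, -0.7]
width: 0.044
gripper_force: 31.0
```

Call:
drive_tool --plan '[[[0,0,-0.2],[0,0,0],0.3],[[0,0,-0.2],[0,0,0],0.3],[[0,0,-0.15],[0,0,0],0.3],[[0.003,-0.2,0],[0,0,0],0.3],[[0.003,-0.2,0],[0,0,0],0.3],[[0.003,-0.2,0],[0,0,0],0.3],[[0.003,-0.2,0],[0,0,0],0.3],[[0.003,-0.2,0],[0,0,0],0.3],[[0.003,-0.2,0],[0,0,0],0.3],[[0.003,-0.2,0],[0,0,0],0.3]]'

```text
time: 12.7
tcp_pos: [0.5234, -0.0395, 0.1492]
tool_rot: [[-1.0, 0.0, 0.002], [0.0, 1.0, -0.0], [-0.002, -0.0, -1.0]]
wrist_force: [0.3, -0.0, -1.4]
width: 0.0443
gripper_force: 31.1
```

Call:
drive_tool --plan '[[[0.003,-0.2,0],[0,0,0],0.3],[[0.003,-0.2,0],[0,0,0],0.3],[[0.003,-0.2,0],[0,0,0],0.3],[[0.003,-0.2,0],[0,0,0],0.3],[[0.003,-0.2,0],[0,0,0],0.3],[[0,-0.08,0],[0,0,0],0.3],[[0,0,0],[0,0,0],0.3],[[0,0,0],[0,0,0],0.3]]'

```text
time: 13.5
tcp_pos: [0.5205, -0.2531, 0.1485]
tool_rot: [[-1.0, 0.0, 0.0], [0.0, 1.0, 0.0], [-0.0, 0.0, -1.0]]
wrist_force: [-0.4, 0.7, -0.1]
width: 0.0442
gripper_force: 31.1
```

Call:
drive_tool --plan '[[[0,-0.009,0.2],[0,0,0],0.3],[[0,0,0.2],[0,0,0],0.3],[[0,0,0.1],[0,0,0],0.3],[[0,0,0.0225],[0,0,0],0.3],[[0,0,0],[0,0,0],0.3],[[0,0,0],[0,0,0],0.5],[[0,0,0],[0,0,0],0.72],[[0,0,0],[0,0,0],0.72],[[0,0,0],[0,0,0],0.72],[[0,0,-0.1],[0,0,0],0.72]]'

```text
time: 14.5
tcp_pos: [0.5196, -0.255, 0.0619]
tool_rot: [[-1.0, 0.0, -0.004], [0.0, 1.0, 0.003], [0.004, 0.003, -1.0]]
wrist_force: [-1.0, 0.8, 0.6]
width: 0.0615
gripper_force: 0.0
```

Call:
drive_tool --plan '[[[0,0,-0.2],[0,0,0],0.72],[[0,0,-0.2],[0,0,0],0.72],[[-0.004,0.207,0],[0,0,0],0.72],[[-0.004,0.207,0],[0,0,0],0.72],[[-0.004,0.207,0],[0,0,0],0.72],[[-0.004,0.207,0],[0,0,0],0.72],[[-0.004,0.207,0],[0,0,0],0.72],[[-0.004,0.207,0],[0,0,0],0.72],[[-0.004,0.207,0],[0,0,0],0.72],[[-0.004,0.207,0],[0,0,0],0.72]]'

```text
time: 15.5
tcp_pos: [0.5269, 0.0771, 0.1438]
tool_rot: [[-1.0, 0.0, 0.0], [0.0, 1.0, -0.0], [-0.0, -0.0, -1.0]]
wrist_force: [1.1, -0.4, -0.5]
width: 0.0616
gripper_force: 0.0
```

```bash
python3 look.py
```

```text
15.5 [526.9  77.1 143.8] 0.06163112959134385
scene mat lids
 [[442.2 153.3  24.9  36.4  44.4 146. ]
 [436.8 324.1  25.5  36.5  44.9 165. ]
 [532.1 324.2  24.9  36.6  45.2 187. ]] 
tray lids
 [[ 519.7 -253.6   25.9   60.5   70.7  171. ]
 [ 514.6 -177.4   25.2   61.    69.4  167. ]]
tray knobs
 [[ 521.4 -254.5    7.1   71.3   72.3   12.   521.7 -254.4  227.5  188.6]
 [ 513.9 -176.9    7.    70.7   73.5   14.   513.1 -176.9  252.9  191.4]]
top mat lids
 [[531.8 327.3  23.9  36.5  44.9 215. ]
 [438.2 326.7  23.4  36.9  45.2 216. ]] 
tray lids
 [[ 520.  -252.    23.2   61.2   69.   242. ]
 [ 512.1 -174.    23.4   61.5   70.   238. ]]
tray knobs
 [[ 520.6 -252.5    6.5   70.1   74.1   15.   520.9 -252.   438.5  185.7]
 [ 512.2 -174.3    6.9   70.    73.1   21.   512.2 -174.2  409.5  189. ]]
```

Call:
drive_tool --plan '[[[-0.004,0.2065,0],[0,0,0],0.72],[[-0.004,0.2065,0],[0,0,0],0.72],[[-0.004,0.2065,0],[0,0,0],0.72],[[-0.004,0.2065,0],[0,0,0],0.72],[[-0.004,0.2065,0],[0,0,0],0.72],[[-0.004,0.2065,0],[0,0,0],0.72],[[0,0,0.15],[0,0,0],0.72],[[0,0,0.15],[0,0,0],0.72],[[0,0,0],[0,0,0],0.72]]'

```text
time: 16.5
tcp_pos: [0.5301, 0.3224, 0.0799]
tool_rot: [[-1.0, 0.0, -0.007], [0.0, 1.0, -0.003], [0.007, -0.003, -1.0]]
wrist_force: [-0.0, 0.3, -0.8]
width: 0.0612
gripper_force: 0.0
```

Call:
drive_tool --plan '[[[-0.004,0.006,0.16],[0,0,0],0.72],[[0,0,0.15],[0,0,0],0.72],[[0,0,0],[0,0,0],0.72],[[0,0,0],[0,0,0],0.3],[[0,0,0],[0,0,0],0.3],[[0,0,0],[0,0,0],0.3],[[0,0,0],[0,0,0],0.3],[[0,0,-0.1],[0,0,0],0.3],[[0,0,-0.2],[0,0,0],0.3],[[0,0,-0.2],[0,0,0],0.3]]'

```text
time: 17.5
tcp_pos: [0.5324, 0.3243, 0.1232]
tool_rot: [[-1.0, 0.0, -0.001], [0.0, 1.0, -0.0], [0.001, -0.0, -1.0]]
wrist_force: [0.5, 0.9, -0.7]
width: 0.0442
gripper_force: 31.0
```

Call:
drive_tool --plan '[[[0,0,-0.15],[0,0,0],0.3],[[0,-0.2,0],[0,0,0],0.3],[[0,-0.2,0],[0,0,0],0.3],[[0,-0.2,0],[0,0,0],0.3],[[0,-0.2,0],[0,0,0],0.3],[[0,-0.2,0],[0,0,0],0.3],[[0,-0.2,0],[0,0,0],0.3],[[0,-0.2,0],[0,0,0],0.3],[[0,-0.2,0],[0,0,0],0.3],[[0,-0.2,0],[0,0,0],0.3]]'

```text
time: 18.5
tcp_pos: [0.5324, -0.0371, 0.1525]
tool_rot: [[-1.0, 0.0, 0.001], [0.0, 1.0, -0.0], [-0.001, -0.0, -1.0]]
wrist_force: [0.9, 0.1, -1.4]
width: 0.0443
gripper_force: 31.0
```

Call:
drive_tool --plan '[[[0,-0.2,0],[0,0,0],0.3],[[0,-0.2,0],[0,0,0],0.3],[[0,-0.2,0],[0,0,0],0.3],[[0,-0.2,0],[0,0,0],0.3],[[0,-0.2,0],[0,0,0],0.3],[[0,-0.2,0],[0,0,0],0.3],[[0,-0.2,0],[0,0,0],0.3],[[0,-0.08,0],[0,0,0],0.3],[[0,0,0],[0,0,0],0.3],[[0,0,0],[0,0,0],0.3]]'

```text
time: 19.5
tcp_pos: [0.5326, -0.3306, 0.1518]
tool_rot: [[-1.0, -0.0, -0.0], [-0.0, 1.0, 0.001], [0.0, 0.001, -1.0]]
wrist_force: [-0.0, 0.1, -0.7]
width: 0.0444
gripper_force: 31.0
```

Call:
drive_tool --plan '[[[0.0125,-0.019,0.2],[0,0,0],0.3],[[0,0,0.2],[0,0,0],0.3],[[0,0,0.1],[0,0,0],0.3],[[0,0,0.02],[0,0,0],0.3],[[0,0,0],[0,0,0],0.3],[[0,0,0],[0,0,0],0.5],[[0,0,0],[0,0,0],0.72],[[0,0,0],[0,0,0],0.72],[[0,0,0],[0,0,0],0.72],[[0,0,-0.1],[0,0,0],0.72]]'

```text
time: 20.5
tcp_pos: [0.5292, -0.3345, 0.0657]
tool_rot: [[-1.0, 0.0, -0.004], [0.0, 1.0, 0.003], [0.004, 0.003, -1.0]]
wrist_force: [0.4, -0.2, -0.4]
width: 0.0617
gripper_force: 0.0
```

Call:
drive_tool --plan '[[[0,0,-0.2],[0,0,0],0.72],[[0,0,-0.2],[0,0,0],0.72],[[0.0288,0.206,0],[0,0,0],0.72],[[0.0288,0.206,0],[0,0,0],0.72],[[0.0288,0.206,0],[0,0,0],0.72],[[0.0288,0.206,0],[0,0,0],0.72],[[0.0288,0.206,0],[0,0,0],0.72],[[0.0288,0.206,0],[0,0,0],0.72],[[0.0288,0.206,0],[0,0,0],0.72],[[0.0288,0.206,0],[0,0,0],0.72]]'

```text
time: 21.5
tcp_pos: [0.4836, -0.0042, 0.1479]
tool_rot: [[-1.0, 0.0, 0.001], [0.0, 1.0, -0.0], [-0.001, -0.0, -1.0]]
wrist_force: [-0.0, 0.6, -0.7]
width: 0.0617
gripper_force: 0.0
```

```bash
python3 look.py
```

```text
21.5 [483.6  -4.2 147.9] 0.06165138926450734
scene mat lids
 [[442.6 154.3  24.4  36.1  45.  153. ]
 [438.4 324.5  24.9  36.   44.9 161. ]] 
tray lids
 [[ 544.8 -321.5   25.1   60.8   68.9  174. ]
 [ 521.6 -257.    25.3   60.7   70.1  170. ]
 [ 513.4 -178.9   25.2   61.3   70.5  171. ]]
tray knobs
 [[ 521.7 -256.     6.5   70.5   72.8   12.   521.4 -254.9  227.4  188.6]
 [ 542.8 -319.7    6.2   69.5   71.8   12.   543.4 -320.2  204.   189.8]
 [ 513.8 -176.6    6.4   70.8   73.7   14.   512.9 -176.8  253.   191.3]]
top mat lids
 [[438.8 326.6  23.5  37.   44.9 216. ]
 [441.2 154.8  23.4  36.5  45.2 218. ]] 
tray lids
 [[ 542.7 -317.6   23.9   60.8   69.3  243. ]
 [ 520.2 -252.2   23.4   61.2   68.4  243. ]
 [ 512.2 -174.    23.2   61.3   71.1  236. ]]
tray knobs
 [[ 542.9 -318.2    6.5   70.9   72.8   16.   543.1 -317.9  462.8  177.6]
 [ 520.3 -252.2    6.7   69.9   73.8   15.   520.4 -252.6  438.7  185.9]
 [ 511.9 -174.3    6.9   71.3   73.3   22.   512.  -174.1  409.5  189. ]]
```

Pot A has been knocked about 20 mm after placing, to (543,-320), so I'll mend that after the next pot. Now D.

Call:
drive_tool --plan '[[[0.0283,0.2055,0],[0,0,0],0.72],[[0.0283,0.2055,0],[0,0,0],0.72],[[0.0283,0.2055,0],[0,0,0],0.72],[[0.0283,0.2055,0],[0,0,0],0.72],[[0.0283,0.2055,0],[0,0,0],0.72],[[0.0283,0.2055,0],[0,0,0],0.72],[[0.0283,0.2055,0],[0,0,0],0.72],[[0.0283,0.2055,0],[0,0,0],0.72],[[0,0,0],[0,0,0],0.72],[[0,0,0],[0,0,0],0.72]]'

```text
time: 22.6
tcp_pos: [0.439, 0.3232, 0.1475]
tool_rot: [[-1.0, -0.001, 0.0], [-0.001, 1.0, -0.0], [-0.0, -0.0, -1.0]]
wrist_force: [-0.1, -0.9, -0.1]
width: 0.0615
gripper_force: 0.0
```

Call:
drive_tool --plan '[[[0.003,0.007,0.2],[0,0,0],0.72],[[0,0,0.2],[0,0,0],0.72],[[0,0,0.2],[0,0,0],0.72],[[0,0,0.0475],[0,0,0],0.72],[[0,0,0],[0,0,0],0.72],[[0,0,0],[0,0,0],0.3],[[0,0,0],[0,0,0],0.3],[[0,0,0],[0,0,0],0.3],[[0,0,0],[0,0,0],0.3],[[0,0,-0.1],[0,0,0],0.3]]'

```text
time: 23.6
tcp_pos: [0.4376, 0.3241, 0.0379]
tool_rot: [[-1.0, 0.0, -0.002], [0.0, 1.0, -0.001], [0.002, -0.001, -1.0]]
wrist_force: [0.2, 0.7, -1.4]
width: 0.0443
gripper_force: 31.0
```

Call:
drive_tool --plan '[[[0,0,-0.2],[0,0,0],0.3],[[0,0,-0.2],[0,0,0],0.3],[[0,0,-0.15],[0,0,0],0.3],[[-0.0035,-0.2086,0],[0,0,0],0.3],[[-0.0035,-0.2086,0],[0,0,0],0.3],[[-0.0035,-0.2086,0],[0,0,0],0.3],[[-0.0035,-0.2086,0],[0,0,0],0.3],[[-0.0035,-0.2086,0],[0,0,0],0.3],[[-0.0035,-0.2086,0],[0,0,0],0.3],[[-0.0035,-0.2086,0],[0,0,0],0.3]]'

```text
time: 24.6
tcp_pos: [0.4429, 0.0309, 0.1491]
tool_rot: [[-1.0, -0.0, 0.002], [-0.0, 1.0, -0.0], [-0.002, -0.0, -1.0]]
wrist_force: [1.2, 0.5, -1.1]
width: 0.0443
gripper_force: 31.1
```

Call:
drive_tool --plan '[[[-0.0035,-0.2086,0],[0,0,0],0.3],[[-0.0035,-0.2086,0],[0,0,0],0.3],[[-0.0035,-0.2086,0],[0,0,0],0.3],[[-0.0035,-0.2086,0],[0,0,0],0.3],[[-0.0035,-0.2086,0],[0,0,0],0.3],[[-0.0035,-0.2086,0],[0,0,0],0.3],[[-0.0035,-0.2086,0],[0,0,0],0.3],[[-0.0035,-0.2086,0],[0,0,0],0.3],[[-0.0035,-0.2086,0],[0,0,0],0.3],[[0,0,0],[0,0,0],0.3]]'

```text
time: 25.6
tcp_pos: [0.449, -0.3476, 0.1487]
tool_rot: [[-1.0, 0.004, 0.002], [0.004, 1.0, -0.003], [-0.002, -0.003, -1.0]]
wrist_force: [-0.0, 0.4, -0.6]
width: 0.0444
gripper_force: 31.1
```

Call:
drive_tool --plan '[[[0,0,0],[0,0,0],0.3],[[0,0,0],[0,0,0],0.3]]'

```text
time: 25.8
tcp_pos: [0.4493, -0.342, 0.1486]
tool_rot: [[-1.0, -0.001, 0.0], [-0.001, 1.0, 0.0], [-0.0, 0.0, -1.0]]
wrist_force: [-0.4, 0.0, 0.1]
width: 0.0444
gripper_force: 31.1
```

Call:
drive_tool --plan '[[[0,-0.005,0.2],[0,0,0],0.3],[[0,0,0.2],[0,0,0],0.3],[[0,0,0.1],[0,0,0],0.3],[[0,0,0.02],[0,0,0],0.3],[[0,0,0],[0,0,0],0.3],[[0,0,0],[0,0,0],0.5],[[0,0,0],[0,0,0],0.63],[[0,0,0],[0,0,0],0.63],[[0,0,0],[0,0,0],0.63],[[0,0,-0.1],[0,0,0],0.63]]'

```text
time: 26.8
tcp_pos: [0.4486, -0.3431, 0.0625]
tool_rot: [[-1.0, 0.0, -0.003], [0.0, 1.0, 0.003], [0.003, 0.003, -1.0]]
wrist_force: [0.5, 0.6, 0.3]
width: 0.054
gripper_force: 0.0
```

Call:
drive_tool --plan '[[[0,0,-0.2],[0,0,0],0.63],[[0,0,-0.2],[0,0,0],0.63],[[-0.1555,0.037,0],[0,0,0],0.63],[[-0.1555,0.037,0],[0,0,0],0.63],[[-0.1555,0.037,0],[0,0,0],0.63],[[0,0,0],[0,0,0],0.63],[[0,0,0],[0,0,0],0.63],[[0,0,0],[0,0,0],0.63]]'

```text
time: 27.6
tcp_pos: [0.5419, -0.322, 0.1441]
tool_rot: [[-1.0, 0.001, -0.001], [0.001, 1.0, 0.0], [0.001, 0.0, -1.0]]
wrist_force: [-0.3, 0.2, -0.3]
width: 0.0538
gripper_force: 0.0
```

```bash
python3 look.py scene
```

```text
27.6 [ 541.9 -322.   144.1] 0.05376462247793097
scene mat lids
 [[442.8 152.2  23.6  36.2  44.9 147. ]] 
tray lids
 [[ 447.6 -342.9   25.8   60.8   68.6  107. ]
 [ 543.7 -321.9   25.3   61.3   69.2  174. ]
 [ 520.4 -254.4   25.    60.9   68.1  169. ]
 [ 512.1 -178.5   25.5   61.    70.4  170. ]]
tray knobs
 [[ 447.8 -342.8    5.9   70.6   72.3    7.   447.3 -342.9  211.9  168.1]
 [ 519.9 -253.8    6.8   70.4   73.     9.   520.6 -255.1  227.4  188.3]
 [ 545.3 -320.2    9.4   69.8   75.    13.   544.9 -320.   203.8  189.9]
 [ 511.6 -176.7    7.3   70.9   73.9   13.   512.8 -177.1  252.9  191.2]]
```

Call:
drive_tool --plan '[[[-0.005,0.0085,0.2],[0,0,0],0.63],[[0,0,0.2],[0,0,0],0.63],[[0,0,0.06],[0,0,0],0.63],[[0,0,0.03],[0,0,0],0.63],[[0,0,0],[0,0,0],0.63],[[0,0,0],[0,0,0],0.3],[[0,0,0],[0,0,0],0.3],[[0,0,0],[0,0,0],0.3],[[0,0,0],[0,0,0],0.3]]'

```text
time: 28.55
tcp_pos: [0.5443, -0.3209, 0.048]
tool_rot: [[-1.0, 0.0, 0.003], [0.0, 1.0, -0.002], [-0.003, -0.002, -1.0]]
wrist_force: [-1.0, -0.1, 7.2]
width: 0.0442
gripper_force: 31.5
```

Call:
drive_tool --plan '[[[0,0,-0.08],[0,0,0],0.3],[[0.068,-0.07,0],[0,0,0],0.3],[[0,0,0],[0,0,0],0.3],[[0,0,0],[0,0,0],0.3]]'

```text
time: 28.95
tcp_pos: [0.53, -0.3341, 0.0623]
tool_rot: [[-1.0, 0.001, 0.0], [0.001, 1.0, 0.0], [-0.0, 0.0, -1.0]]
wrist_force: [1.2, -0.3, -0.4]
width: 0.0442
gripper_force: 31.0
```

Call:
drive_tool --plan '[[[0.002,-0.002,0.05],[0,0,0],0.3],[[0,0,0.02],[0,0,0],0.3],[[0,0,0],[0,0,0],0.3],[[0,0,0],[0,0,0],0.3]]'

```text
time: 29.35
tcp_pos: [0.5298, -0.334, 0.0477]
tool_rot: [[-1.0, -0.0, -0.0], [-0.0, 1.0, 0.001], [0.0, 0.001, -1.0]]
wrist_force: [-0.1, 1.1, 1.5]
width: 0.0442
gripper_force: 31.6
```

Call:
drive_tool --plan '[[[0,0,0],[0,0,0],0.5],[[0,0,0],[0,0,0],0.63],[[0,0,0],[0,0,0],0.63],[[0,0,0],[0,0,0],0.63],[[0,0,-0.1],[0,0,0],0.63],[[0,0,-0.2],[0,0,0],0.63],[[0,0,-0.2],[0,0,0],0.72],[[0.0368,0.203,0],[0,0,0],0.72],[[0.0368,0.203,0],[0,0,0],0.72],[[0.0368,0.203,0],[0,0,0],0.72]]'

```text
time: 30.35
tcp_pos: [0.507, -0.2115, 0.1483]
tool_rot: [[-1.0, 0.001, 0.0], [0.001, 1.0, -0.0], [-0.0, -0.0, -1.0]]
wrist_force: [0.0, -0.2, 0.2]
width: 0.0614
gripper_force: 0.0
```

Call:
drive_tool --plan '[[[0.0368,0.203,0],[0,0,0],0.72],[[0.0368,0.203,0],[0,0,0],0.72],[[0.0368,0.203,0],[0,0,0],0.72],[[0.0368,0.203,0],[0,0,0],0.72],[[0.0368,0.203,0],[0,0,0],0.72],[[0.0368,0.203,0],[0,0,0],0.72],[[0.0368,0.203,0],[0,0,0],0.72],[[0.0368,0.203,0],[0,0,0],0.72],[[0.0368,0.203,0],[0,0,0],0.72],[[0,0,0],[0,0,0],0.72]]'

```text
time: 31.35
tcp_pos: [0.4401, 0.1562, 0.1483]
tool_rot: [[-1.0, -0.005, -0.0], [-0.005, 1.0, 0.001], [-0.0, 0.001, -1.0]]
wrist_force: [0.2, -1.0, -1.2]
width: 0.0615
gripper_force: 0.0
```

```bash
python3 look.py
```

```text
31.35 [440.1 156.2 148.3] 0.061473690235226426
scene mat lids
 [[441.3 153.6  25.2  36.   44.7 151. ]] 
tray lids
 [[ 447.5 -343.3   25.6   60.9   69.5  150. ]
 [ 529.1 -334.2   25.6   61.2   68.6  167. ]
 [ 521.7 -256.    24.    61.1   69.4  169. ]
 [ 512.3 -177.1   24.6   61.1   70.3  169. ]]
tray knobs
 [[ 449.7 -345.9    8.3   69.8   73.7   12.   449.4 -343.3  211.4  168.5]
 [ 528.7 -333.2    7.6   69.4   73.2   12.   529.1 -335.3  201.7  185.7]
 [ 519.8 -255.6    7.3   70.    72.5   10.   520.9 -254.9  227.5  188.5]
 [ 512.3 -177.2    6.3   70.6   71.9   12.   511.9 -177.8  252.8  191.1]]Traceback (most recent call last):
  File "look.py", line 9, in <module>
    print(n,"mat lids\n",blobs(f,.031,.05,[.38,.6,.05,.4])[:,:6],"\ntray lids\n",blobs(f,.05,.08,[.38,.58,-.4,-.1])[:,:6])
                         ~~~~~~~~~~~~~~~~~~~~~~~~~~~~~~~~~^^^^^^
IndexError: too many indices for array: array is 1-dimensional, but 2 were indexed
```

Call:
drive_tool --plan '[[[0,0,0.15],[0,0,0],0.72],[[0,0,0.15],[0,0,0],0.72],[[0,0,0],[0,0,0],0.72],[[0,0,0],[0,0,0],0.72],[[0,0,0],[0,0,0],0.72]]'

```text
time: 31.95
tcp_pos: [0.4424, 0.1522, 0.0894]
tool_rot: [[-1.0, 0.001, 0.002], [0.001, 1.0, 0.0], [-0.002, 0.0, -1.0]]
wrist_force: [-0.0, 0.1, 0.3]
width: 0.0613
gripper_force: 0.0
```

Call:
drive_tool --plan '[[[0,0,0.2],[0,0,0],0.72],[[0,0,0.157],[0,0,0],0.72],[[0,0,0],[0,0,0],0.72],[[0,0,0],[0,0,0],0.3],[[0,0,0],[0,0,0],0.3],[[0,0,0],[0,0,0],0.3],[[0,0,0],[0,0,0],0.3],[[0,0,-0.1],[0,0,0],0.3],[[0,0,-0.2],[0,0,0],0.3],[[0,0,-0.2],[0,0,0],0.3]]'

```text
time: 32.95
tcp_pos: [0.441, 0.1527, 0.1186]
tool_rot: [[-1.0, 0.0, -0.0], [0.0, 1.0, 0.0], [0.0, 0.0, -1.0]]
wrist_force: [1.0, 0.9, -0.2]
width: 0.0441
gripper_force: 31.0
```

Call:
drive_tool --plan '[[[0,0,-0.15],[0,0,0],0.3],[[0.0056,-0.21,0],[0,0,0],0.3],[[0.0056,-0.21,0],[0,0,0],0.3],[[0.0056,-0.21,0],[0,0,0],0.3],[[0.0056,-0.21,0],[0,0,0],0.3],[[0.0056,-0.21,0],[0,0,0],0.3],[[0.0056,-0.21,0],[0,0,0],0.3],[[0.0056,-0.21,0],[0,0,0],0.3],[[0.0056,-0.21,0],[0,0,0],0.3],[[0,0,0],[0,0,0],0.3]]'

```text
time: 33.95
tcp_pos: [0.4325, -0.1877, 0.1476]
tool_rot: [[-1.0, 0.005, 0.002], [0.005, 1.0, -0.002], [-0.002, -0.002, -1.0]]
wrist_force: [0.2, 0.5, -0.2]
width: 0.0444
gripper_force: 31.1
```

Call:
drive_tool --plan '[[[0,0,0.2],[0,0,0],0.3],[[0,0,0.1],[0,0,0],0.3],[[0,0,0],[0,0,0],0.3],[[0,0,0],[0,0,0],0.3]]'

```text
time: 34.35
tcp_pos: [0.4327, -0.1831, 0.0877]
tool_rot: [[-1.0, -0.0, 0.001], [-0.0, 1.0, -0.0], [-0.001, -0.0, -1.0]]
wrist_force: [0.5, 0.4, -0.8]
width: 0.0444
gripper_force: 31.2
```

Call:
drive_tool --plan '[[[0,-0.004,0.15],[0,0,0],0.3],[[0,0,0.068],[0,0,0],0.3],[[0,0,0],[0,0,0],0.3],[[0,0,0],[0,0,0],0.5],[[0,0,0],[0,0,0],0.68],[[0,0,0],[0,0,0],0.68],[[0,0,0],[0,0,0],0.68],[[0,0,-0.1],[0,0,0],0.68],[[0,0,-0.25],[0,0,0],0.68],[[0,0,-0.25],[0,0,0],0.68]]'

```text
time: 35.35
tcp_pos: [0.4319, -0.1838, 0.1645]
tool_rot: [[-1.0, 0.0, -0.002], [0.0, 1.0, 0.001], [0.002, 0.001, -1.0]]
wrist_force: [0.4, -0.6, 0.8]
width: 0.0578
gripper_force: 0.0
```

Call:
drive_tool --plan '[[[-0.125,0.1785,-0.02],[0,0,0],0.68],[[-0.125,0.1785,-0.02],[0,0,0],0.68],[[-0.125,0.1785,0],[0,0,0],0.6],[[-0.125,0.1785,0],[0,0,0],0.5],[[-0.125,0.1785,0],[0,0,0],0.5],[[-0.125,0.1785,0],[0,0,0],0.5],[[-0.125,0.1785,0],[0,0,0],0.5],[[-0.125,0.1785,0],[0,0,0],0.5],[[-0.125,0.1785,0],[0,0,0],0.5],[[-0.125,0.1785,0],[0,0,0],0.5]]'

```text
time: 36.35
tcp_pos: [0.683, 0.1745, 0.1713]
tool_rot: [[-1.0, -0.0, -0.0], [-0.0, 1.0, -0.0], [0.0, -0.0, -1.0]]
wrist_force: [0.5, 0.4, 0.2]
width: 0.0426
gripper_force: 0.0
```

```bash
sed -i 's/\[:,:6\]//g' look.py
cat >> look.py <<'E'
    print("carafe",blobs(f,.105,.13,[.6,.72,-.06,.06],5)[:,:8],"\nstopper",blobs(f,.062,.1,[.6,.75,.1,.25],4),"\nhead",blobs(f,.072,.1,[.6,.75,-.25,-.08],5))
E
python3 look.py
```

```text
36.35 [683.  174.5 171.3] 0.04255140459870417
scene mat lids
 [] 
tray lids
 [[ 452.1 -344.5   26.4   61.5   69.6  153.   453.8 -341.1  212.   171.9]
 [ 432.5 -185.7   25.4   61.    69.8  155.   437.  -183.3  261.1  177. ]
 [ 530.1 -336.1   24.7   61.2   69.5  167.   533.  -332.5  202.5  188.9]
 [ 520.8 -255.9   24.4   61.    68.8  167.   524.4 -252.7  228.2  191.9]
 [ 512.3 -177.4   25.1   60.7   69.1  172.   516.9 -175.2  253.4  194.8]]
tray knobs
 [[ 449.6 -342.4    6.5   71.2   73.7   12.   449.8 -343.   211.4  168.5]
 [ 434.4 -185.1    6.2   71.2   72.7   11.   435.2 -184.7  260.5  174.1]
 [ 527.9 -335.     7.9   70.    72.1   14.   528.7 -335.4  201.7  185.6]
 [ 522.1 -254.     6.9   70.1   72.7   11.   521.4 -253.6  227.8  188.7]
 [ 511.9 -177.2    7.    69.5   73.2   15.   513.2 -176.5  253.1  191.5]]
carafe [[658.   -4.2  18.4 111.9 116.1 103.  659.9  -3.8]] 
stopper [[682.  172.1  11.4  80.   84.1  89.  685.2 172.9 356.8 260.4]] 
head [[ 678.3 -161.5   20.4   77.8   81.3  137.   679.3 -159.5  234.2  232.1]]
top mat lids
 [] 
tray lids
 [[ 528.4 -331.4   23.3   61.3   69.7  
[... 156 characters left out ...]
.3 -173.7  408.7  189.8]
 [ 448.2 -340.6   23.5   60.9   69.2  246.   448.3 -339.7  471.3  212.9]
 [ 432.2 -181.9   23.2   61.3   70.   240.   432.  -181.5  412.3  218.9]]
tray knobs
 [[ 528.4 -331.3    6.    70.6   73.1   16.   529.1 -331.5  468.1  182.7]
 [ 520.5 -252.5    7.    69.5   71.7   17.   519.7 -253.3  438.9  186.2]
 [ 512.1 -174.1    7.2   70.3   73.7   20.   512.2 -174.3  409.6  188.9]
 [ 448.5 -340.7    6.4   71.1   72.7   15.   448.  -340.9  473.   212.7]
 [ 432.  -182.1    6.5   71.    73.3   17.   431.5 -182.3  413.4  218.8]]
carafe [[657.6  -1.3  18.  113.8 116.8  72.  657.   -1.2]] 
stopper [] 
head [[ 675.5 -158.    19.9   77.8   81.1  156.   675.2 -157.4  402.4  129.6]]
```

All five pots sit within about 1.5 mm of their places. Stopper next.

Call:
drive_tool --plan '[[[0.004,0,0.2],[0,0,0],0.5],[[0,0,0.15],[0,0,0],0.5],[[0,0,0],[0,0,0],0.5],[[0,0,0],[0,0,0],0.5]]'

```text
time: 36.85
tcp_pos: [0.6818, 0.1725, 0.1021]
tool_rot: [[-1.0, 0.0, 0.0], [0.0, 1.0, -0.0], [-0.0, -0.0, -1.0]]
wrist_force: [-0.1, -0.5, 0.3]
width: 0.0429
gripper_force: 0.0
```

Run:
```python
import cv2; from h import *
f=grab("scene"); print(manip.observe()["tcp_pos"]); cv2.imwrite('pics/crop4.png',cv2.resize(f["image"][190:300,300:420],(480,440),interpolation=2))
print(blobs(f,.062,.1,[.6,.75,.1,.25],4))
```

```text
[0.68237791 0.17259141 0.1032488 ]
[[683.35998535 172.26612854  11.47651386  80.8613512   84.21046425
   88.         685.46730358 172.85824247 356.71590909 260.34090909]]
```

View pics/crop4.png

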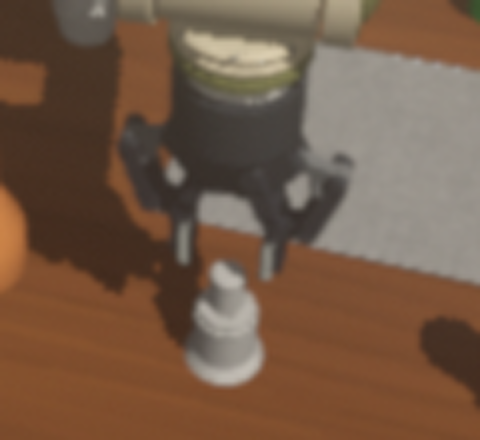

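The open fingers stand centred above the stopper grip (crop (228,280)). I descend, grip and lift.

Call:
drive_tool --plan '[[[0,0,0.12],[0,0,0],0.5],[[0,0,0.06],[0,0,0],0.5],[[0,0,0],[0,0,0],0.5],[[0,0,0],[0,0,0],0.05],[[0,0,0],[0,0,0],0.05],[[0,0,0],[0,0,0],0.05],[[0,0,0],[0,0,0],0.05],[[0,0,0],[0,0,0],0.05]]' --grip_force 30

```text
time: 37.7
tcp_pos: [0.6823, 0.1729, 0.0666]
tool_rot: [[-1.0, 0.0, 0.003], [0.0, 1.0, 0.0], [-0.003, 0.0, -1.0]]
wrist_force: [-0.7, -0.9, 6.1]
width: 0.0211
gripper_force: 29.7
```

Call:
drive_tool --plan '[[[0,0,-0.1],[0,0,0],0.05],[[0,0,-0.2],[0,0,0],0.05],[[0,0,-0.2],[0,0,0],0.05],[[0,0,-0.15],[0,0,0],0.05],[[0,0,0],[0,0,0],0.05],[[0,0,0],[0,0,0],0.05]]'

```text
time: 38.3
tcp_pos: [0.6815, 0.1729, 0.1951]
tool_rot: [[-1.0, -0.0, 0.0], [-0.0, 1.0, 0.0], [-0.0, 0.0, -1.0]]
wrist_force: [-0.3, -0.0, -1.3]
width: 0.0208
gripper_force: 29.5
```

Run:
```python
import cv2; from h import *
f=grab("scene"); print(manip.observe()["tcp_pos"]); cv2.imwrite('pics/crop5.png',cv2.resize(f["image"][170:280,300:420],(480,440),interpolation=2))
```

```text
[0.68113742 0.17282583 0.19386314]
```

View pics/crop5.png

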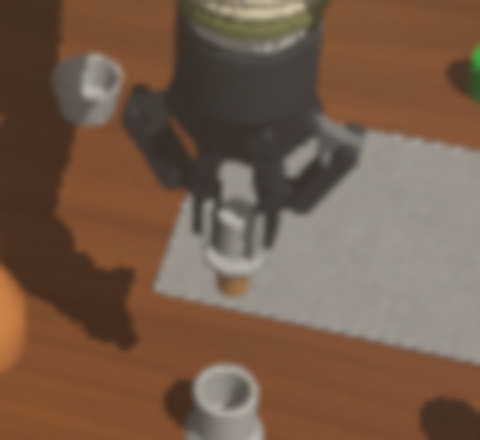

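The stopper hangs upright with its plug pointing down. I move it over the mouth.

Call:
drive_tool --plan '[[[0.0237,-0.1764,0],[0,0,0],0.05],[[0.0237,-0.1764,0],[0,0,0],0.05],[[0.0237,-0.1764,0],[0,0,0],0.05],[[0.0237,-0.1764,0],[0,0,0],0.05],[[0.0237,-0.1764,0],[0,0,0],0.05],[[0,0,0.03],[0,0,0],0.05],[[0,0,0.04],[0,0,0],0.05],[[0,0,0],[0,0,0],0.05],[[0,0,0],[0,0,0],0.05]]'

```text
time: 39.25
tcp_pos: [0.6578, -0.0023, 0.1803]
tool_rot: [[-1.0, -0.001, -0.001], [-0.001, 1.0, 0.0], [0.001, 0.0, -1.0]]
wrist_force: [-0.6, 0.1, 0.2]
width: 0.0206
gripper_force: 29.6
```

Run:
```python
import cv2; from h import *
np.set_printoptions(precision=1,suppress=True,linewidth=150)
f=grab("scene"); print(manip.observe()["tcp_pos"]); cv2.imwrite('pics/crop6.png',cv2.resize(f["image"][150:270,235:355],(480,480),interpolation=2))
for a,b in((.155,.166),(.128,.153),(.108,.12)):print(blobs(f,a,b,[.6,.72,-.06,.06],3))
```

```text
[ 0.7 -0.   0.2]
[[660.6  -2.7  16.7 162.9 165.4  62.  667.2  -0.9 290.3 218.2]]
[[661.6  -2.3  10.1 140.9 150.2  39.  664.5  -0.8 291.3 223.5]]
[[658.8  -4.   18.3 112.8 115.9  66.  662.6  -2.8 291.5 230.3]]
```

View pics/crop6.png

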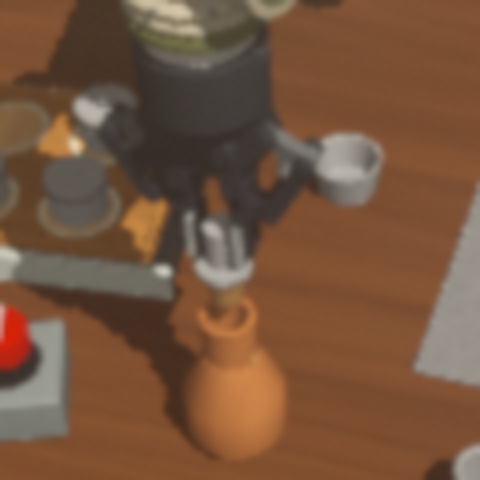

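The plug hangs right over the bore with about 1.5 mm to correct in y. I lower it gently.

Call:
drive_tool --plan '[[[0,-0.007,0],[0,0,0],0.05],[[0,0,0.05],[0,0,0],0.05],[[0,0,0.03],[0,0,0],0.05],[[0,0,0.03],[0,0,0],0.05],[[0,0,0],[0,0,0],0.05]]'

```text
time: 39.8
tcp_pos: [0.6575, -0.0049, 0.1578]
tool_rot: [[-1.0, 0.0, -0.002], [0.0, 1.0, 0.0], [0.002, 0.0, -1.0]]
wrist_force: [0.1, 0.1, -1.3]
width: 0.0213
gripper_force: 29.6
```

Call:
drive_tool --plan '[[[0,0,0.02],[0,0,0],0.05],[[0,0,0.02],[0,0,0],0.05],[[0,0,0],[0,0,0],0.05]]'

```text
time: 40.1
tcp_pos: [0.6577, -0.0049, 0.1505]
tool_rot: [[-1.0, 0.0, -0.001], [0.0, 1.0, 0.0], [0.001, 0.0, -1.0]]
wrist_force: [-0.2, -0.1, -0.2]
width: 0.0211
gripper_force: 29.6
```

Call:
drive_tool --plan '[[[0,0,0.02],[0,0,0],0.05],[[0,0,0.02],[0,0,0],0.05],[[0,0,0],[0,0,0],0.05],[[0,0,0],[0,0,0],0.05]]'

```text
time: 40.5
tcp_pos: [0.6579, -0.0049, 0.143]
tool_rot: [[-1.0, 0.0, -0.0], [0.0, 1.0, 0.0], [0.0, 0.0, -1.0]]
wrist_force: [-0.3, 0.4, 0.2]
width: 0.0205
gripper_force: 29.6
```

Call:
drive_tool --plan '[[[0,0,0.015],[0,0,0],0.05],[[0,0,0.01],[0,0,0],0.05],[[0,0,0],[0,0,0],0.05],[[0,0,0],[0,0,0],0.05]]'

```text
time: 40.9
tcp_pos: [0.6579, -0.0048, 0.138]
tool_rot: [[-1.0, 0.0, -0.0], [0.0, 1.0, 0.0], [0.0, 0.0, -1.0]]
wrist_force: [-0.2, 1.3, -1.3]
width: 0.0207
gripper_force: 29.5
```

Call:
drive_tool --plan '[[[0,0,0.006],[0,0,0],0.05],[[0,0,0.006],[0,0,0],0.05],[[0,0,0],[0,0,0],0.05],[[0,0,0],[0,0,0],0.05]]'

```text
time: 41.3
tcp_pos: [0.6582, -0.0048, 0.1368]
tool_rot: [[-1.0, -0.0, 0.002], [-0.0, 1.0, -0.0], [-0.002, -0.0, -1.0]]
wrist_force: [-0.7, 0.8, 5.1]
width: 0.0209
gripper_force: 30.1
```

Seated contact at 5 N. I release, shut the fingers, and press lightly on top to make sure.

Call:
drive_tool --plan '[[[0,0,0],[0,0,0],0.4],[[0,0,0],[0,0,0],0.4],[[0,0,0],[0,0,0],0.4],[[0,0,-0.1],[0,0,0],0.4],[[0,0,-0.1],[0,0,0],0.4],[[0,0,0],[0,0,0],0],[[0,0,0],[0,0,0],0],[[0,0,0],[0,0,0],0],[[0,0,0],[0,0,0],0],[[0,0,0.05],[0,0,0],0]]'

```text
time: 42.3
tcp_pos: [0.6583, -0.005, 0.1659]
tool_rot: [[-1.0, 0.0, 0.002], [0.0, 1.0, -0.0], [-0.002, -0.0, -1.0]]
wrist_force: [0.6, 0.1, 1.0]
width: -0.0
gripper_force: 0.0
```

Call:
drive_tool --plan '[[[0,0,0.015],[0,0,0],0],[[0,0,0.01],[0,0,0],0],[[0,0,0.005],[0,0,0],0],[[0,0,0],[0,0,0],0]]'

```text
time: 42.7
tcp_pos: [0.6582, -0.005, 0.1611]
tool_rot: [[-1.0, 0.0, 0.002], [0.0, 1.0, -0.0], [-0.002, -0.0, -1.0]]
wrist_force: [-3.7, 1.4, 10.9]
width: 0.0001
gripper_force: 5.3
```

Call:
drive_tool --plan '[[[0,0,-0.15],[0,0,0],0],[[0,0,-0.15],[0,0,0],0.3],[[-0.0235,-0.194,0],[0,0,0],0.65],[[-0.0235,-0.194,0],[0,0,0],0.65],[[-0.0235,-0.194,0],[0,0,0],0.65],[[-0.0235,-0.194,0],[0,0,0],0.65],[[0,0,0.15],[0,0,0],0.65],[[0,0,0.15],[0,0,0],0.65],[[0,0,0],[0,0,0],0.65],[[0,0,0],[0,0,0],0.65]]'

```text
time: 43.7
tcp_pos: [0.6768, -0.1601, 0.16]
tool_rot: [[-1.0, -0.0, -0.0], [-0.0, 1.0, 0.0], [0.0, 0.0, -1.0]]
wrist_force: [-0.1, -0.3, 0.1]
width: 0.0553
gripper_force: 0.0
```

```bash
python3 look.py | grep -v knob
python3 - <<'E'
import cv2
a=cv2.imread('pics/scene_last.png')[150:280,170:370]; cv2.imwrite('pics/crop7.png',cv2.resize(a,None,fx=3.5,fy=3.5,interpolation=2))
E
```

```text
43.7 [ 676.8 -160.1  160. ] 0.05532693018444213
scene mat lids
 [] 
tray lids
 [[ 432.9 -184.7   24.8   61.    69.4  154.   436.3 -183.2  261.2  177. ]
 [ 540.8 -342.8   18.6   60.7   63.9   32.   545.  -344.2  197.3  191.4]
 [ 513.7 -175.6   24.7   60.8   70.7  133.   516.4 -170.2  255.1  195. ]
 [ 540.7 -259.4   11.8   58.4   63.9   24.   541.4 -258.1  224.2  196.1]]
 [[ 433.9 -184.6    7.2   70.3   72.8   11.   434.1 -184.7  260.6  174. ]
 [ 512.9 -176.9    9.6   70.6   72.9   15.   513.6 -176.5  253.   191.5]]
carafe [[659.3  -4.6  18.2 119.4 127.7 136.  665.4  -1.3]] 
stopper [] 
head [[ 678.3 -160.    20.5   78.1   80.8  140.   679.5 -159.3  234.3  232.2]]
top mat lids
 [] 
tray lids
 [[ 528.5 -331.1   23.6   61.    69.1  245.   527.7 -330.4  466.6  183.8]
 [ 520.3 -252.1   23.4   60.7   69.1  239.   519.5 -251.3  437.3  186.8]
 [ 448.9 -340.9   23.4   61.1   69.   250.   448.2 -339.5  471.2  213. ]
 [ 436.3 -194.6   14.5   61.3   70.3   56.   436.4 -195.2  417.4  217.3]]
 [[ 528.6 -331.7    6.    69.7   72.5   18.   528.7 -331.4  468.   182.9]
 [ 520.4 -252.4    6.6   69.9   74.    17.   520.2 -251.9  438.4  186. ]
 [ 448.6 -341.1    7.    70.4   72.4   17.   447.6 -340.6  472.8  212.9]
 [ 433.7 -184.1    4.    70.3   71.9    7.   433.4 -185.1  414.3  218.1]]
carafe [[656.9  -1.5  17.7 119.9 124.7  90.  650.8  -0.5]] 
stopper [] 
head []
```

View pics/crop7.png

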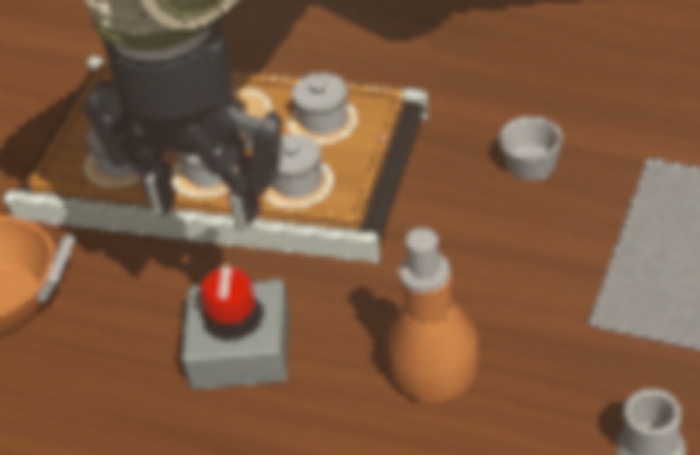

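The stopper is seated with its collar on the rim, the carafe is upright and the pots are on their places. Now I grip the mushroom head and twist.

Call:
drive_tool --plan '[[[0,0,0.2],[0,0,0],0.65],[[0,0,0.2],[0,0,0],0.65],[[0,0,0.1],[0,0,0],0.65],[[0,0,0.015],[0,0,0],0.65],[[0,0,0],[0,0,0],0.65],[[0,0,0],[0,0,0],0.3],[[0,0,0],[0,0,0],0.3],[[0,0,0],[0,0,0],0.3],[[0,0,0],[0,0,0],0.3]]' --grip_force 25

```text
time: 44.7
tcp_pos: [0.6777, -0.1603, 0.0579]
tool_rot: [[-1.0, -0.0, 0.003], [-0.0, 1.0, -0.001], [-0.003, -0.001, -1.0]]
wrist_force: [3.8, 0.8, 2.4]
width: 0.0391
gripper_force: 25.3
```

Call:
drive_tool --plan '[[[0,0,0],[0,0,0.13],0.3],[[0,0,0],[0,0,0.13],0.3],[[0,0,0],[0,0,0.13],0.3],[[0,0,0],[0,0,0.13],0.3],[[0,0,0],[0,0,0.13],0.3],[[0,0,0],[0,0,0.13],0.3],[[0,0,0],[0,0,0.13],0.3],[[0,0,0],[0,0,0.13],0.3],[[0,0,0],[0,0,0.13],0.3],[[0,0,0],[0,0,0.13],0.3]]'

```text
time: 45.7
tcp_pos: [0.6762, -0.1626, 0.0573]
tool_rot: [[-0.518, 0.855, -0.001], [0.855, 0.518, -0.004], [-0.003, -0.003, -1.0]]
wrist_force: [-2.5, -9.5, 1.9]
width: 0.0386
gripper_force: 25.5
```

```bash
python3 -c "
from station import manip
s=manip.observe();print(s['ft_torque'],s['wrist_force'],s['joint_positions'])"
```

```text
[-1.52517961  0.50336887  0.08453818] [-2.49510446 -9.54303812  1.88267167] [-0.40431888  0.78800276  1.08296347 -0.00408804  1.26957841 -0.94774739]
```

Call:
drive_tool --plan '[[[0,0,0],[0,0,0.05],0.3],[[0,0,0],[0,0,0.05],0.3],[[0,0,0],[0,0,0.05],0.3],[[0,0,0],[0,0,0.05],0.3],[[0,0,0],[0,0,0.05],0.3],[[0,0,0],[0,0,0.03],0.3],[[0,0,0],[0,0,0.03],0.3],[[0,0,0],[0,0,0],0.3],[[0,0,0],[0,0,0],0.3]]'

```text
time: 46.6
tcp_pos: [0.6753, -0.1616, 0.0567]
tool_rot: [[-0.302, 0.953, -0.004], [0.953, 0.302, -0.002], [-0.001, -0.004, -1.0]]
wrist_force: [-6.3, -5.6, 1.7]
width: 0.0387
gripper_force: 26.2
```

```bash
python3 -c "
from station import manip
s=manip.observe();print(s['ft_torque'],s['wrist_force'],s['joint_positions'])"
```

```text
[-0.84484608  0.93687706  0.52393918] [-6.31936451 -5.58296669  1.74375459] [-0.40371007  0.78803973  1.08466896 -0.00339051  1.27151108 -0.70915017]
```

Torque has risen to 0.52 N m after 72°, so it is at the end stop. I release, rise and check.

Call:
drive_tool --plan '[[[0,0,0],[0,0,0],0.5],[[0,0,0],[0,0,0],0.65],[[0,0,0],[0,0,0],0.65],[[0,0,-0.1],[0,0,0],0.65],[[0,0,-0.2],[0,0,0],0.65],[[0,0,-0.2],[0,0,0],0.65],[[0,0,-0.2],[0,0,0],0.65],[[0,0,0],[0,0,0],0.65],[[0,0,0],[0,0,0],0.65]]'

```text
time: 47.5
tcp_pos: [0.6768, -0.16, 0.1973]
tool_rot: [[-0.302, 0.953, 0.001], [0.953, 0.302, -0.0], [-0.001, 0.001, -1.0]]
wrist_force: [-0.7, -0.2, 0.0]
width: 0.056
gripper_force: 0.0
```

```bash
python3 look.py | grep -v knob
python3 - <<'E'
import cv2
from h import *
def ang(f):
    hs=cv2.cvtColor(f["image"],cv2.COLOR_BGR2HSV);P=f["P"]
    m=(np.hypot(P[...,0]-.677,P[...,1]+.159)<.017)&(P[...,2]>.07)&(P[...,2]<.09)
    w=np.clip(f["image"][...,1].astype(float)-90,0,None)*m; q=P[w>0][:,:2]; ww=w[w>0]
    if len(q)<6: return None
    q=q-np.average(q,0,ww); _,v=np.linalg.eigh((q*ww[:,None]).T@q); return np.degrees(np.arctan2(v[1,1],v[0,1]))%180
for n in("scene","top"): print(n,ang(load(n+"0.npz")),ang(load(n+"_last.npz")))
a=cv2.imread('pics/scene_last.png')[150:280,130:370]; cv2.imwrite('pics/crop8.png',cv2.resize(a,None,fx=3,fy=3,interpolation=2))
E
```

```text
47.5 [ 676.8 -160.   197.3] 0.055971911896333666
scene mat lids
 [] 
tray lids
 [[ 460.3 -357.    13.6   60.3   63.3   25.   463.3 -355.   206.7  173.5]
 [ 431.3 -185.1   26.    61.4   70.4  155.   437.1 -183.1  261.1  177.1]
 [ 530.6 -335.2   25.    61.6   69.9  159.   533.9 -333.3  202.1  189.1]
 [ 521.2 -250.1   22.3   60.2   62.8   69.   525.2 -241.5  231.7  193.2]
 [ 513.3 -177.1   24.4   61.1   69.7  168.   516.6 -175.4  253.4  194.7]]
 [[ 433.3 -185.5    8.    70.9   73.2   12.   434.7 -184.8  260.5  174. ]
 [ 528.8 -335.9    8.4   70.9   71.6   12.   529.1 -334.9  201.8  185.6]
 [ 511.6 -176.     7.5   70.9   72.6   12.   513.  -176.8  253.   191.3]]
carafe [[658.5  -4.2  18.7 119.1 126.6 135.  665.9  -1.3]] 
stopper [] 
head [[ 678.2 -160.4   20.5   78.    81.5  138.   679.2 -159.3  234.3  232.2]]
top mat lids
 [] 
tray lids
 [[ 528.4 -331.8   23.5   61.    69.8  245.   527.7 -330.4  466.6  183.8]
 [ 520.3 -252.8   23.9   60.8   69.8  239.   519.6 -251.1  437.3  186.8]
 [ 448.1 -341.1   23.5   60.9   69.6  243.   448.3 -339.6  471.3  212.9]
 [ 431.9 -192.8   19.1   61.4   67.6   79.   429.3 -194.3  417.1  219.9]]
 [[ 528.2 -331.     6.    71.1   72.2   15.   528.4 -329.9  467.5  182.9]
 [ 520.4 -252.5    6.9   70.    72.1   21.   520.  -252.3  438.6  186.1]
 [ 448.4 -340.8    6.8   70.8   73.4   18.   448.5 -340.8  472.9  212.6]
 [ 428.5 -185.6    3.    69.7   72.8    4.   428.5 -185.5  414.5  220. ]]
carafe [[657.1  -2.   18.2 120.  125.1  89.  650.9  -0.2]] 
stopper [] 
head []
scene 21.84857050055254 132.08546997393236
top 18.322757417714854 None
```

View pics/crop8.png

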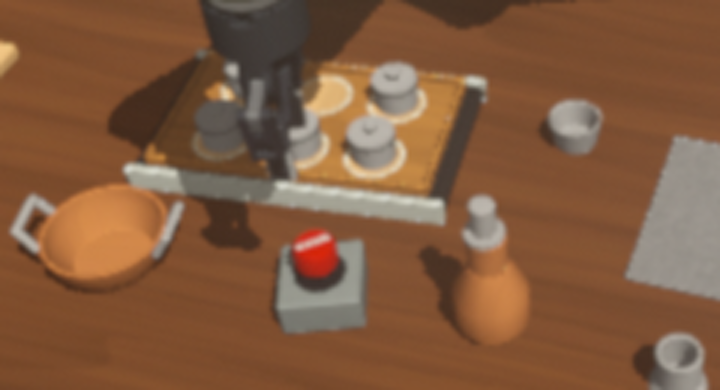

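The bar has turned about 70° clockwise, from about 21° to 132° (that is, -48°). The pots, stopper and bystanders are in place and the robot is clear, so I hand in.

```bash
python3 -c "
from station import manip
print(manip.close_job())"
```

```text
the job is handed in; nothing more can be done
None
```

I stopped the belt, stood all five pots upright on their places, seated the stopper in the upright carafe and twisted the stop head clockwise to its end stop; one pot got knocked off its place midway and I re-set it, and the job is handed in.

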